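# Press a dowelled plinth block home with the bench quick-clamp

### The job

The pale beech block of the sculpture plinth has been started on its two dowels. Pump the orange trigger of the bench clamp until the jaw has pressed the block fully home against the brown block and the clamp grips it snugly by itself with your hand off, at least one click past closing the seam but without crushing the wood; then press the red release tab until the jaw has sprung fully open, and let go. Move the block only with the clamp and leave everything else where it is.

Things in the scene. Friction and masses are not known exactly. Their poses are not given: they have to be found in the camera images.
- clamp: Bench quick bar clamp screwed to a plywood board (430 x 200 x 18 mm), fixed. Origin on the table under the front housing. x runs along the steel bar from handle to moving jaw, z up. Housing tops 103 mm high; brown back block x 60 to 100 mm, then the beech block, moving jaw x 175 to 222 when open; bar 8 mm wide, top 89 high. Touch only handle, trigger and tab; the rest is at most 103 mm high.
- handle (a point): Middle of the black fixed upright handle, 150 mm above the table, clamp x = -22 mm. 16 mm thick along the bar, 26 mm wide, top 176 mm above the table.
- trigger_face (a point): Outer face of the orange trigger (side away from the handle), about 149 mm above the table. Upright blade 8 mm thick, 20 mm wide, top about 183 mm up, hinged 20 mm above the table, sprung out. Out, this face is 52 mm from the handle's far face; fully squeezed it has moved 24 mm towards the handle (28 mm left; blade and handle do not touch).
- trigger (a joint): Angle, rad: 0 = out, 0.185 = fully squeezed. The first 0.04 is idle, then 1.9 mm of stroke draws the jaw 1 mm. A full stroke makes 2 or 3 ratchet clicks of 3.5 mm; let fully out, the jaw slips back to the last click; squeeze again. Force at 149 mm height: 3 to 7 N running free, 6 to 10 N pushing the block, then +0.8 N per mm once home; snug click at 11 to 13 N, stop there; crushing from about 15 N.
- bar (a joint): Travel of the bar and its far jaw, m: 0 = fully open, grows as the jaw closes; the rubber pad meets the seated block at about 0.045, and the first click past closing the seam is at about 0.049, the next (too tight) at 0.052. A light spring pulls it back to 0 when the ratchet is released. Starts at 0 to 0.006.
- pad_face (a point): Top edge centre of the face of the black sprung pad (44 mm wide, 34 mm tall) on the moving jaw, the face that meets the beech block. The pad yields 1 mm per 4 N.
- block (a joint): Open seam, m, between the fixed brown back block and the pale beech block that slides on two steel dowels: 0 = fully home against a hard stop; starts at 0.010 to 0.022. It takes about 5 N to move and stays where it is left. Pad force above 23 N crushes it; the snug grip is more than 9 N.
- block_face (a point): Top edge centre of the beech block's face towards the moving jaw. Block: 40 mm along the bar, 70 mm wide, 46 mm tall, top 64 mm above the table. When home this face is 40 mm from seam.
- seam (a point): Centre of the fixed brown block's top edge, which the beech block must meet. Fixed to the clamp.
- tab_top (a point): Centre of the top of the red release tab (32 mm along the bar, 30 mm across), 118 mm above the table, 78 mm behind the handle's middle (clamp x = -100 mm). Pressed straight down.
- tab (a joint): Release tab pressed down, m: 0 = up, 0.007 = fully down. Spring 1.5 to 3.5 N. It flicks 2 to 3 mm at each ratchet click. Pressed 4 mm or more it frees the bar and the jaw springs open within about half a second; keep it down until the jaw is open.
- offcut: Bystander, leave alone: small pale wood offcut, 45 x 28 x 24 mm, lying on the clamp's board; origin at its underside.
- tin: Bystander, leave alone: small round aluminium tin, 44 mm across, 35 mm tall, standing on the clamp's board; origin at its underside.
- resin_blue: Bystander, leave alone: blue plastic bottle, 68 mm across, 150 mm tall; origin at its underside.
- resin_yellow: Bystander, leave alone: yellow plastic bottle, 68 mm across, 140 mm tall; origin at its underside.
- cup: Bystander, leave alone: red plastic cup standing upside down, 88 mm across, 105 mm tall; origin at its underside.
- jar: Bystander, leave alone: squat amber glass jar, 72 mm across, 80 mm tall; origin at its underside.
- mallet: Bystander, leave alone: hammer lying on the table; origin at its underside near its middle.
- spatula: Bystander, leave alone: flat steel spatula with a wooden handle lying on the table; origin at its underside near its middle.

How it is judged:
By the outcome, as a careful person would: the job done as asked, in the order asked, and still so for the second after the job is handed in, with the robot touching nothing.
It also fails if it takes over 64 s, if anything falls off the work surface, if the arm or the gripper's body presses on something with over 40 N, if the wrist force passes 120 N, or if a joint passes its speed limit or range.

### The arm

A 6-joint arm with a two-finger parallel gripper is mounted at the origin on the work surface. World frame = base frame: x ahead of the robot, y to its left, z up, the work surface at z = 0. Lengths are in m, angles in degrees, forces in N, time in s.
With the tool pointing down it reaches from about 0.275 to 0.725 m from the base axis. Payload 15.9 kg.
Tool frame: the origin (TCP) lies between the finger pads; the fingertips stand 8 mm ahead of it and the grasp point (between the pads) lies 11 mm behind it (r.tip_extent is the z of the fingertips in the tool frame, in m); z points along the fingers, x is the direction in which the jaws open and shut, and the axes are right-handed (so a half turn about z gives the same grasp; the last joint's range is limited). The gripper opens to 85 mm and grips with 20 to 120 N. Pads are 22 mm wide; open, the fingers measure 114 mm over their backs; the gripper's body (76 mm by 85 mm) begins 54 mm behind the grasp point. The pads swing forward as they close: fully open they stand 13 mm farther back than shut.
Start: joints at [-66.062, 12.198, -1.971, 75.831, 0, 90], TCP at [0.203, -0.457, 0.239] pointing down, gripper open.
Joint ranges: [-170.91, 170.91], [-42.67, 98.43], [-65.05, 77.54], [-120.47, 116.71], [-90, 82.35], [-180, 180]. Speed limits (degrees/s): [108.29, 108.29, 136.94, 147.25, 180, 180].

### API

Orientations are given as a 3x3 rotation matrix whose columns are the frame's x, y, z axes.
In Python, from plant import r gives the robot as it stands.
- The arm moves only by the shell command python3 -m pendant 'ROWS' [FORCE]. ROWS is JSON, a list of rows, each a list of 3 entries, a list of its own where there are three numbers: the shift along the tool's x, y, z in mm, then the turn, a rotation vector about the tool's x, y, z in degrees, then the opening, from 0 (shut) to 1 (fully open). A call has exactly 10 rows; each row is the pose to reach, as a shift and turn from the pose commanded when the call began, along the tool's axes at that moment; what a row does not reach only later rows make up. A row lasts 1/8 s, in which the tool goes at most 62.5 mm and 10.7 degrees, less where a joint would pass 70% of its speed; a pose out of reach is approached as far as the arm can. A call with a gripper value outside its range is refused whole. The fingers move at their own pace and stop on an object; FORCE is the grip in N (left out, the last holds). Time passes only in rows, so rows that repeat a pose let the fingers close, or fill a call up. It gives the time, the measured TCP pose, the force and the opening at its end, in the units of the state.
- r.state(): the state, without advancing time (a new reading comes with each control period).
- r.get_image(name): name is "scene" or "top" or "wrist"; returns a dict with "frame" (420x560x3 uint8, red, green, blue), "fx", "fy", "cx", "cy" (pixels), "D" ([k1, k2, p1, p2, k3] as OpenCV has them; the pictures are not rectified), "rvec" (rotation vector, rad) and "tvec" (3), from world to camera coordinates, as OpenCV has them. Camera axes: x right, y down, z forward; pixel columns grow to the right and rows downward; lengths in m; the calibration is good to about 2 mm. A picture is of the moment at which its call begins. There is no depth.
- r.finish_job(): hands the job in, once; it reports no verdict.
Trained networks look in a picture, given as the dict that the camera call returned (one of the last four; its "shot" number tells which), for a name from the list of things; names that differ only in an ending like _2 or _b are one class to them, and where a whole thing is asked for, a point or a joint stands for the part that bears it (a point fixed in the world has none). Each returns a list of dicts, best first, with "conf" (0 to 1); they miss things now and then, are a little off and sometimes report something else, mostly with a low value. They report only what shows in the picture. A call takes as long as a camera call.
- r.boxes_of(name, picture): "bbox" ([left, top, width, height] in pixels, round what is visible of it).
The state is a dict: "t": time; "qpos": joint angles; "joint_vel": joint speeds; "tau": joint torques, N m; "tool_pos": TCP position; "eef_rot": TCP orientation; "contact_force": force on the tool from outside, world axes, zero at the start; "torque": the same for the moment, N m; "grip_width": finger opening in m.
Only numpy, scipy, OpenCV 4.12 (cv2) and the standard library are available. Lean on these libraries where they do the work, as an engineer would, in place of code of your own. Each camera call takes 0.05 s, during which the arm holds its last target.

## Working session

There is one attempt and no reset: what is moved stays moved. The work goes in short steps, Python scripts to look and compute and a shell command to move; the robot and the scene stay as the last step left them, time stands still between calls to the robot, and variables do not carry over. Pictures are saved under pics/ and viewed, and the job is handed in when it is done.

```bash
ls; mkdir -p pics; cat > h.py <<'E'
import numpy as np, cv2
from plant import r
def shot(n,fn):
    p=r.get_image(n); cv2.imwrite('pics/'+fn,p["frame"][:,:,::-1]); return p
def ray(p,uv):
    K=np.array([[p["fx"],0,p["cx"]],[0,p["fy"],p["cy"]],[0,0,1]],float)
    u=cv2.undistortPoints(np.array([[uv]],float),K,np.array(p["D"],float))[0,0]
    R=cv2.Rodrigues(np.array(p["rvec"],float))[0]; t=np.array(p["tvec"],float).ravel()
    return -R.T@t, R.T@np.array([u[0],u[1],1])
def atz(p,uv,z):
    c,d=ray(p,uv); return c+d*(z-c[2])/d[2]
def proj(p,X):
    K=np.array([[p["fx"],0,p["cx"]],[0,p["fy"],p["cy"]],[0,0,1]],float)
    return cv2.projectPoints(np.array(X,float).reshape(-1,3),np.array(p["rvec"],float),np.array(p["tvec"],float),K,np.array(p["D"],float))[0][:,0]
E
python3 - <<'E'
from h import *
np.set_printoptions(precision=3,suppress=True)
for n in ["scene","top"]:
    p=shot(n,n+"0.png")
    print(n, ray(p,(280,210)))
    for k in ["handle","trigger_face","tab_top","clamp","seam","block_face","pad_face"]:
        try: print(k,[(np.round(b["bbox"],1).tolist(),round(b["conf"],2)) for b in r.boxes_of(k,p)[:2]])
        except Exception as e: print(k,e)
print(r.state())
E
```

```text
pics
scene (array([1.353, 0.442, 0.922]), array([-0.67 , -0.378, -0.64 ]))
handle [([190.4, 174.3, 112.3, 146.7], 0.64), ([245.7, 194.2, 7.4, 33.7], 0.23)]
trigger_face [([189.5, 174.0, 113.0, 146.2], 0.52), ([243.6, 194.9, 8.4, 32.7], 0.48)]
tab_top [([227.7, 245.2, 15.7, 14.0], 0.67), ([185.6, 177.4, 117.3, 141.6], 0.59)]
clamp [([186.3, 173.6, 114.7, 147.1], 0.88), ([224.2, 248.7, 19.9, 13.7], 0.7)]
seam [([225.3, 246.0, 16.7, 15.2], 0.74), ([186.4, 174.5, 115.3, 147.1], 0.6)]
block_face [([254.3, 203.4, 21.3, 21.5], 0.6), ([188.9, 176.3, 114.0, 143.9], 0.56)]
pad_face [([266.0, 192.7, 8.9, 7.4], 0.62)]
top (array([ 0.393, -0.037,  1.313]), array([ 0.13 , -0.032, -0.991]))
handle [([233.4, 140.3, 95.3, 133.9], 0.86)]
trigger_face []
tab_top [([263.7, 159.1, 8.7, 9.1], 0.61)]
clamp [([235.5, 140.1, 95.1, 132.7], 0.57), ([264.9, 159.1, 8.6, 12.1], 0.26)]
seam [([236.2, 143.6, 95.9, 134.0], 0.69), ([253.8, 195.7, 13.1, 17.0], 0.59)]
block_face [([284.4, 231.3, 20.9, 14.6], 0.56), ([380.7, 167.7, 46.4, 76.1], 0.19)]
pad_face [([262.0, 152.6, 49.8, 113.8], 0.35)]
{'t': 0.8, 'qpos': array([-66.064,  12.196,  -1.972,  75.831,  -0.001,  90.001]), 'joint_vel': array([ 0.001,  0.005, -0.08 , -0.049, -0.024, -0.029]), 'tau': array([ -0.001, -68.59 ,  48.732,   0.001,  -0.   ,   0.   ]), 'tool_pos': array([ 0.203, -0.457,  0.239]), 'eef_rot': array([[ 0.406, -0.914, -0.   ],
       [-0.914, -0.406, -0.   ],
       [ 0.   ,  0.   , -1.   ]]), 'contact_force': array([-0.507, -1.135, -0.61 ]), 'torque': array([ 0.061,  0.061, -0.027]), 'grip_width': 0.0854332240444037}
```

```bash
python3 - <<'E'
import cv2
a=cv2.imread('pics/scene0.png')[150:340,160:350]; b=cv2.imread('pics/top0.png')[120:300,200:380]
cv2.imwrite('pics/sc.png',cv2.resize(a,None,fx=3.1,fy=3.1,interpolation=2)); cv2.imwrite('pics/tc.png',cv2.resize(b,None,fx=3.3,fy=3.3,interpolation=2))
E
```

```text
(no output)
```

View pics/sc.png

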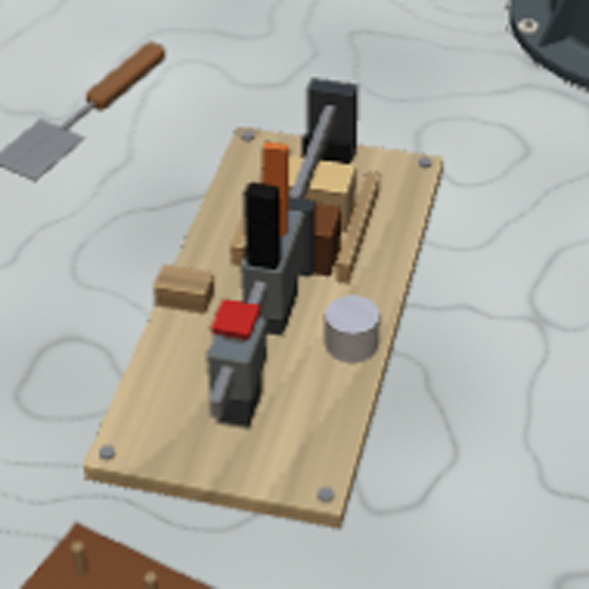

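View pics/tc.png

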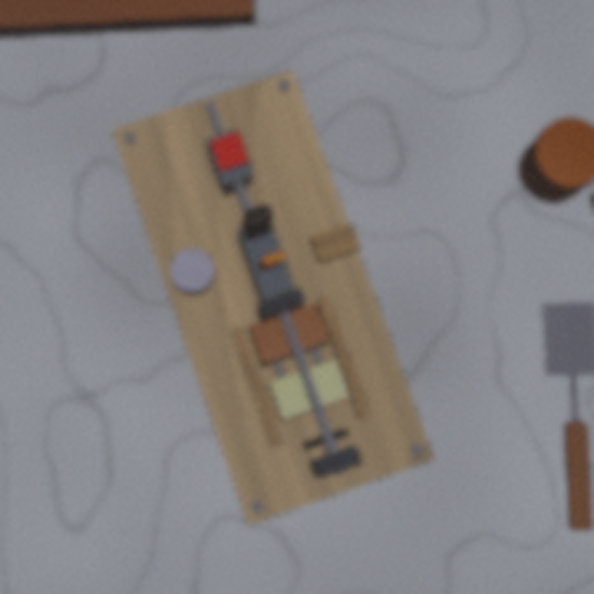

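View pics/top0.png

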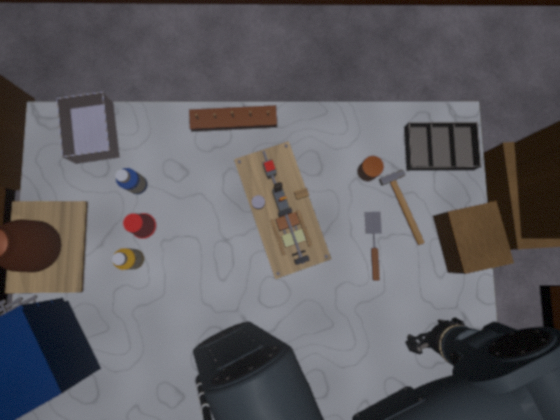

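View pics/scene0.png

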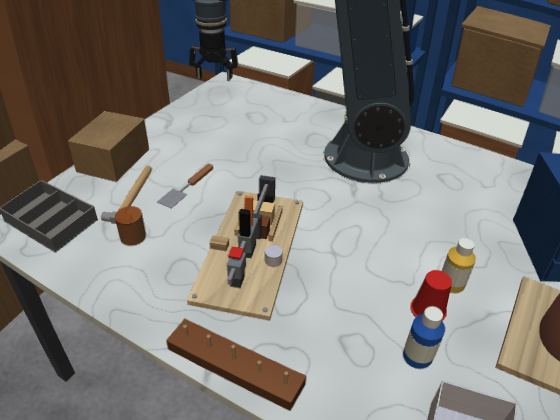

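```bash
python3 - <<'E'
from h import *
np.set_printoptions(precision=4,suppress=True)
pt=r.get_image("top"); ps=r.get_image("scene")
T={'tab':((230,152),.118),'handle':((257,218),.176),'trig':((271,259),.183),'s1':((129,137),.018),'s2':((284,86),.018),'s3':((258,506),.018),'s4':((417,451),.018)}
S={'tab':((237,318),.118),'handle':((263,189),.176),'trig':((276,146),.183),'s1':((326,494),.018),'s2':((107,452),.018),'s3':((425,161),.018),'s4':((248,134),.018)}
A={};B={}
for k in T:
    A[k]=atz(pt,(T[k][0][0]/3.3-.35+200,T[k][0][1]/3.3-.35+120),T[k][1]); B[k]=atz(ps,(S[k][0][0]/3.1-.35+160,S[k][0][1]/3.1-.35+150),S[k][1])
    print(k,A[k][:2],B[k][:2])
for M in (A,B):
    d=(M['s3']+M['s4']-M['s1']-M['s2'])[:2]; print('axis',np.degrees(np.arctan2(d[1],d[0])), 'c',(M['s3']+M['s4']+M['s1']+M['s2'])[:2]/4)
    print((M['trig']-M['tab'])[:2], [np.linalg.norm(M[a]-M[b]) for a,b in (('s1','s3'),('s2','s4'),('s1','s2'))])
E
```

```text
tab [ 0.6916 -0.0431] [ 0.6941 -0.04  ]
handle [ 0.6159 -0.0667] [ 0.6184 -0.066 ]
trig [ 0.5771 -0.0787] [ 0.5774 -0.0812]
s1 [0.7329 0.0609] [0.7299 0.0595]
s2 [ 0.7869 -0.1006] [ 0.7841 -0.1019]
s3 [ 0.3538 -0.0687] [ 0.3494 -0.0695]
s4 [ 0.4067 -0.2298] [ 0.403  -0.2305]
axis -161.18040652643813 c [ 0.5701 -0.0846]
[-0.1145 -0.0356] [np.float64(0.4006463750363692), np.float64(0.40151850479337703), np.float64(0.17023869838636674)]
axis -161.31956574459244 c [ 0.5666 -0.0856]
[-0.1166 -0.0411] [np.float64(0.401815338325248), np.float64(0.40225187731993867), np.float64(0.17023615153588767)]
```

```bash
cat >> h.py <<'E'
from scipy.spatial.transform import Rotation as Ro
YAW=np.radians(-161.25); a=np.array([np.cos(YAW),np.sin(YAW),0]); O=np.array([.5975,-.0735,0]); yc=np.array([-a[1],a[0],0])
def target_R(tilt):
    y=a; z=np.array([0,0,-1.]); x=np.cross(y,z); R=np.stack([x,y,z],1)
    return R@Ro.from_euler('x',tilt,degrees=True).as_matrix()
def clampc(p): d=np.array(p)-O; return np.array([d@a,d@yc,d[2]])*1000
def plan(cx,cy,z,tilt):
    s=r.state(); R=np.array(s['eef_rot']); p=np.array(s['tool_pos'])
    P=O+a*cx+yc*cy+np.array([0,0,z])
    print('t',s['t'],'shift mm',np.round(R.T@(P-p)*1000,1),'turn',np.round(Ro.from_matrix(R.T@target_R(tilt)).as_rotvec(degrees=True),2),'F',np.round(s['contact_force'],2),'now',np.round(clampc(p),1))
E
python3 -c "
from h import *
print(r.tip_extent)
plan(.055,0,.245,8); plan(.055,0,.155,8)"
```

```text
0.008
t 0.9 shift mm [-195.4 -461.5   -5.7] turn [8.   0.36 5.18] F [ 0.6  -0.32 -0.73] now [497.  236.3 239.3]
t 0.9 shift mm [-195.4 -461.5   84.3] turn [8.   0.36 5.18] F [ 0.6  -0.32 -0.73] now [497.  236.3 239.3]
```

```bash
python3 -m pendant '[[[-20,-50,-6],[0,0,0],0],[[-40,-100,-6],[2,0,1],0],[[-62,-150,-6],[4,0,2],0],[[-84,-200,-6],[6,0,3],0],[[-106,-250,-6],[8,0.36,5.18],0],[[-128,-300,-6],[8,0.36,5.18],0],[[-149,-350,-6],[8,0.36,5.18],0],[[-172,-405,-6],[8,0.36,5.18],0],[[-195.4,-461.5,-6],[8,0.36,5.18],0],[[-195.4,-461.5,-6],[8,0.36,5.18],0]]' 30
python3 - <<'E'
from h import *
plan(.055,0,.155,8)
p=shot("scene","s1.png"); 
cv2.imwrite('pics/s1c.png',cv2.resize(p["frame"][100:340,140:380,::-1],None,fx=2.5,fy=2.5,interpolation=2))
w=shot("wrist","w1.png")
E
```

```text
t: 2.15
tool_pos: [0.5472, -0.0881, 0.2447]
eef_rot: [[0.326, -0.936, 0.131], [-0.945, -0.322, 0.046], [-0.001, -0.139, -0.99]]
contact_force: [-1.0, -0.3, -0.5]
grip_width: 0.0001
t 2.15 shift mm [ 2.4 15.1 88.5] turn [0.   0.07 0.25] F [-1.03 -0.32 -0.5 ] now [ 52.3  -2.4 244.7]
```

View pics/s1c.png

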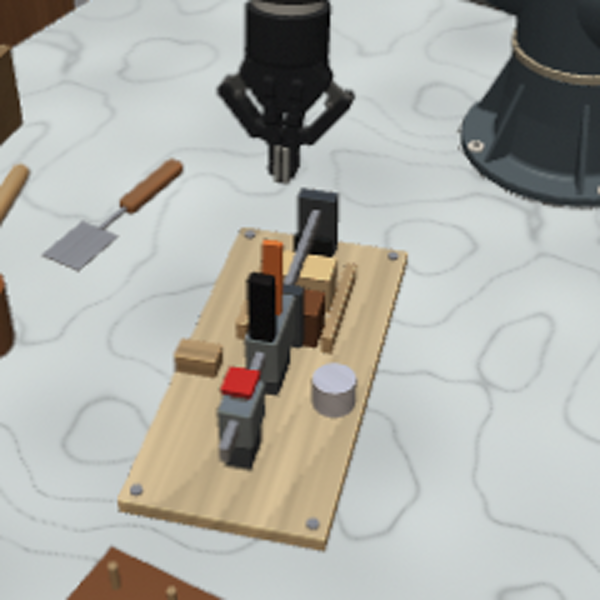

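View pics/w1.png

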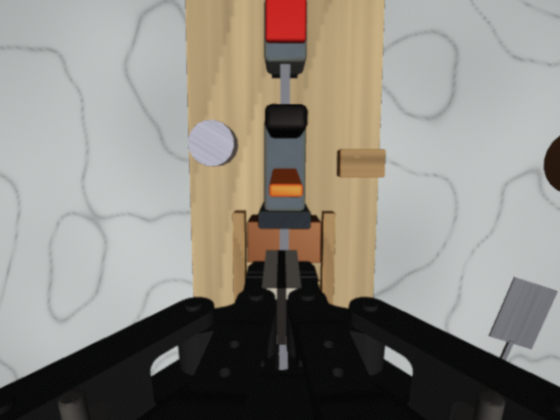

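```bash
python3 - <<'E'
from h import *
w=r.get_image("wrist"); print('cam',clampc(ray(w,(280,210))[0]).round(1))
for n,uv,z in [('trig top handle-edge',(286,185),.183),('trig top outer edge',(286,195),.183),('trigL',(270,190),.183),('trigR',(302,190),.183),('tab L',(266,25),.118),('tab R',(305,25),.118),('tab low edge',(285,41),.118),('handle L',(267,120),.176),('handleR',(306,120),.176),('handle top outer',(286,136),.176),('handle top near',(286,105),.176)]:
    print(n,clampc(atz(w,uv,z)).round(1))
s=r.state();R=np.array(s['eef_rot']);P=np.array(s['tool_pos'])
for v in ([.0,-.011,.008],[.0145,-.011,.008],[-.0145,-.011,.008]): print(proj(w,P+R@np.array(v)))
E
```

```text
cam [  6.8  -0.6 387.3]
trig top handle-edge [ 20.6   2.  183. ]
trig top outer edge [ 26.4   2.  183. ]
trigL [ 23.5  -7.4 183. ]
trigR [ 23.5  11.3 183. ]
tab L [-92. -12. 118.]
tab R [-92.   16.5 118. ]
tab low edge [-80.7   1.9 118. ]
handle L [-17.3  -9.2 176. ]
handleR [-17.3  13.8 176. ]
handle top outer [ -8.   2. 176.]
handle top near [-25.9   2.  176. ]
[[283.18059646 246.46646852]]
[[316.57105617 246.47053217]]
[[249.7955389  246.44299658]]
```

```bash
python3 -m pendant '[[[1,8,44],[0,0,0],0],[[1,15.5,88.7],[0,0,0],0],[[1,15.5,88.7],[0,0,0],0],[[1,15.5,88.7],[0,0,0],0],[[1,15.5,88.7],[0,0,0],0],[[1,15.5,88.7],[0,0,0],0],[[1,15.5,88.7],[0,0,0],0],[[1,15.5,88.7],[0,0,0],0],[[1,15.5,88.7],[0,0,0],0],[[1,15.5,88.7],[0,0,0],0]]' 30
python3 - <<'E'
from h import *
plan(.034,0.001,.155,8)
w=shot("wrist","w2.png")
s=r.state();R=np.array(s['eef_rot']); print(R.T@np.array(s['contact_force']))
E
```

```text
t: 3.55
tool_pos: [0.5429, -0.093, 0.1553]
eef_rot: [[0.321, -0.938, 0.132], [-0.947, -0.318, 0.045], [-0.0, -0.139, -0.99]]
contact_force: [0.4, 0.4, 0.2]
grip_width: -0.0001
t 3.55 shift mm [  0.1 -23.7   3.6] turn [-0.    0.01  0.  ] F [0.38 0.41 0.23] now [ 58.    0.9 155.3]
[0.12513216 0.01743854 0.31232427]
```

View pics/w2.png

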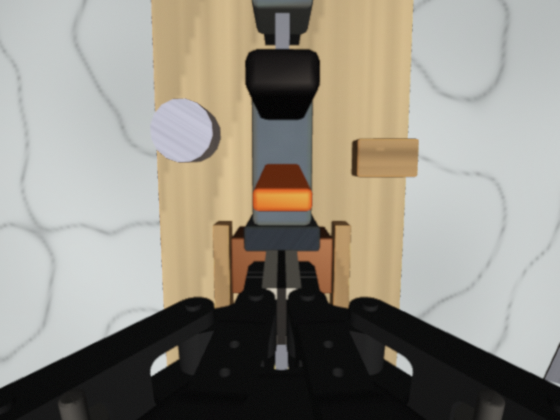

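```bash
python3 -m pendant '[[[0,-10,1.4],[0,0,0],0],[[0,-18,2.5],[0,0,0],0],[[0,-22,3.1],[0,0,0],0],[[0,-24,3.4],[0,0,0],0],[[0,-26,3.7],[0,0,0],0],[[0,-28,3.9],[0,0,0],0],[[0,-30,4.2],[0,0,0],0],[[0,-32,4.5],[0,0,0],0],[[0,-34,4.8],[0,0,0],0],[[0,-34,4.8],[0,0,0],0]]' 30
python3 - <<'E'
from h import *
plan(.034,0.001,.155,8)
w=shot("wrist","w3.png")
s=r.state();R=np.array(s['eef_rot']); print(R.T@np.array(s['contact_force']), clampc(s['tool_pos']))
E
```

```text
t: 4.85
tool_pos: [0.5753, -0.0821, 0.1553]
eef_rot: [[0.321, -0.938, 0.132], [-0.947, -0.318, 0.045], [0.0, -0.139, -0.99]]
contact_force: [-5.3, -0.8, 3.7]
grip_width: -0.0001
t 4.85 shift mm [ 0.  10.1 -1.1] turn [ 0.01 -0.   -0.01] F [-5.28 -0.81  3.74] now [ 23.8   1.  155.3]
[ 0.09043368  4.40123815 -4.28018815] [ 23.86295289   0.9693488  155.32962306]
```

View pics/w3.png

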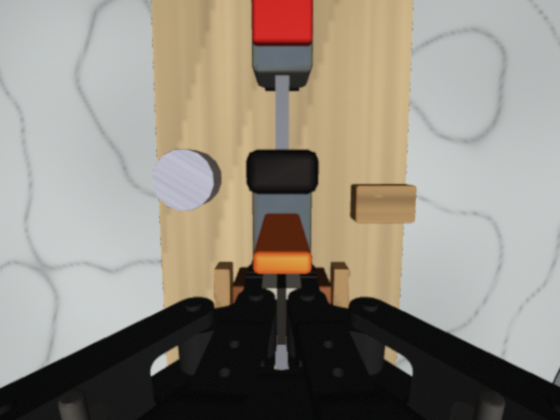

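```bash
python3 -m pendant '[[[0,-2,0.3],[0,0,0],0],[[0,-4,0.6],[0,0,0],0],[[0,-6,0.8],[0,0,0],0],[[0,-7,1],[0,0,0],0],[[0,-8,1.1],[0,0,0],0],[[0,-8.5,1.2],[0,0,0],0],[[0,-9,1.3],[0,0,0],0],[[0,-9.5,1.3],[0,0,0],0],[[0,-10,1.4],[0,0,0],0],[[0,-10,1.4],[0,0,0],0]]' 30
python3 - <<'E'
from h import *
plan(.034,0.001,.155,8)
w=shot("wrist","w4.png"); shot("top","t4.png"); p=shot("scene","s4.png")
cv2.imwrite('pics/s4c.png',cv2.resize(p["frame"][160:340,160:340,::-1],None,fx=3.3,fy=3.3,interpolation=2))
E
```

```text
t: 6.15
tool_pos: [0.5847, -0.0789, 0.1553]
eef_rot: [[0.321, -0.938, 0.131], [-0.947, -0.318, 0.045], [0.0, -0.139, -0.99]]
contact_force: [-5.4, -1.8, 5.5]
grip_width: -0.0003
t 6.15 shift mm [ 0.  20.  -2.5] turn [ 0.02 -0.   -0.01] F [-5.35 -1.85  5.48] now [ 13.9   1.  155.3]
```

View pics/s4c.png

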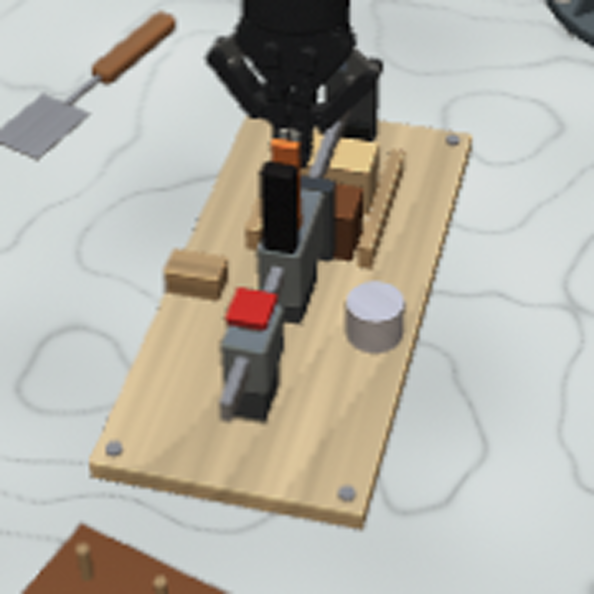

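View pics/w4.png

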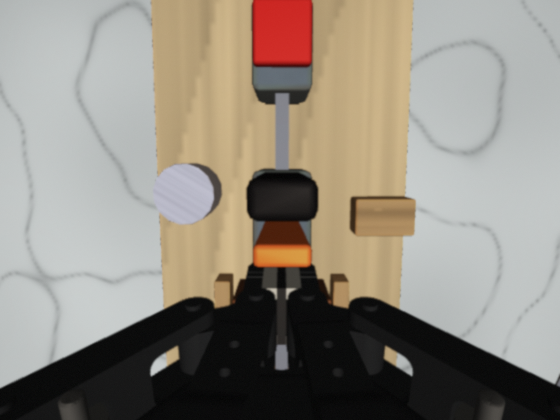

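View pics/t4.png

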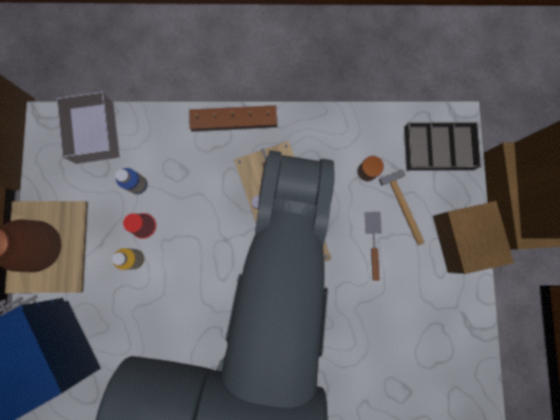

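```bash
python3 -m pendant '[[[0,35,-4.9],[0,0,0],0],[[0,35,-4.9],[0,0,0],0],[[0,35,-4.9],[0,0,0],0],[[0,22,-3.1],[0,0,0],0],[[0,15,-2.1],[0,0,0],0],[[0,10,-1.4],[0,0,0],0],[[0,5,-0.7],[0,0,0],0],[[0,1,0],[0,0,0],0],[[0,-1,0.1],[0,0,0],0],[[0,-2,0.3],[0,0,0],0]]' 30
python3 - <<'E'
from h import *
plan(.034,0.001,.155,8)
w=shot("wrist","w5.png");  p=shot("scene","s5.png")
E
```

```text
t: 7.55
tool_pos: [0.5872, -0.0779, 0.1549]
eef_rot: [[0.322, -0.938, 0.131], [-0.947, -0.319, 0.044], [0.0, -0.138, -0.99]]
contact_force: [-5.3, -2.1, 2.1]
grip_width: 0.0001
t 7.55 shift mm [ 0.1 22.6 -3.2] turn [0.05 0.   0.01] F [-5.31 -2.05  2.13] now [ 11.2   0.9 154.9]
```

```bash
python3 - <<'E'
import cv2,numpy as np
L=[cv2.resize(cv2.imread('pics/'+f)[255:295,215:255],None,fx=7,fy=7,interpolation=2) for f in('s1.png','s4.png','s5.png')]
# crops centred on same pixel area
cv2.imwrite('pics/tail5.png',np.hstack(L)[:, :800])
E
```

```text
(no output)
```

View pics/tail5.png

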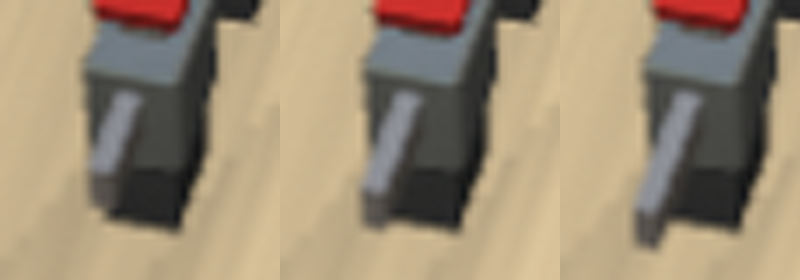

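```bash
cat >> h.py <<'E'
def tail(p,u,v): return clampc(atz(p,(215+u/7-.43,255+v/7-.43),.089))
E
python3 - <<'E'
from h import *
p=r.get_image("scene")
for u,v in ((93,165),(86,188),(78,208)): print(tail(p,u,v).round(1))
E
```

```text
[-157.7    4.    89. ]
[-167.7    3.4   89. ]
[-176.4    3.5   89. ]
```

```bash
cat > m.py <<'E'
import sys
from h import *
plan(.034,0.001,.155,8)
p=shot("scene","s%s.png"%sys.argv[1]); cv2.imwrite('pics/tail%s.png'%sys.argv[1],cv2.resize(p["frame"][255:295,215:255,::-1],None,fx=7,fy=7,interpolation=2))
f=cv2.resize(p["frame"][165:265,215:315,::-1],None,fx=5,fy=5,interpolation=2); cv2.imwrite('pics/j%s.png'%sys.argv[1],f)
E
python3 -m pendant '[[[0,37,-5.1],[0,0,0],0],[[0,37,-5.1],[0,0,0],0],[[0,37,-5.1],[0,0,0],0],[[0,24,-3.3],[0,0,0],0],[[0,17,-2.4],[0,0,0],0],[[0,12,-1.7],[0,0,0],0],[[0,7,-1],[0,0,0],0],[[0,3,-0.4],[0,0,0],0],[[0,0,0],[0,0,0],0],[[0,0,0],[0,0,0],0]]' 30
python3 m.py 6
```

```text
t: 8.95
tool_pos: [0.5872, -0.0779, 0.1549]
eef_rot: [[0.322, -0.938, 0.131], [-0.947, -0.319, 0.044], [0.0, -0.138, -0.99]]
contact_force: [-6.7, -2.7, 4.5]
grip_width: -0.0
t 8.95 shift mm [ 0.1 22.6 -3.2] turn [ 0.06 -0.    0.02] F [-6.72 -2.67  4.46] now [ 11.1   0.9 154.9]
```

View pics/tail6.png

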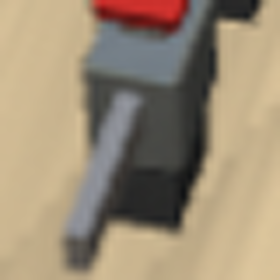

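View pics/j6.png

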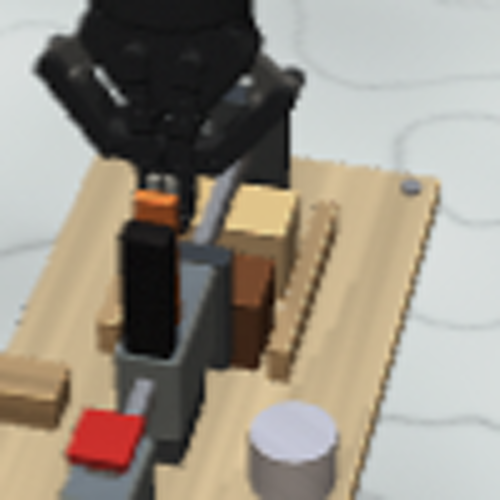

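```bash
python3 -m pendant '[[[0,37,-5.1],[0,0,0],0],[[0,37,-5.1],[0,0,0],0],[[0,37,-5.1],[0,0,0],0],[[0,24,-3.3],[0,0,0],0],[[0,17,-2.4],[0,0,0],0],[[0,12,-1.7],[0,0,0],0],[[0,7,-1],[0,0,0],0],[[0,3,-0.4],[0,0,0],0],[[0,0,0],[0,0,0],0],[[0,0,0],[0,0,0],0]]' 30
python3 m.py 7
python3 - <<'E'
from h import *
p=r.get_image("scene"); print(tail(p,67,234))
E
```

```text
t: 10.25
tool_pos: [0.5873, -0.0779, 0.155]
eef_rot: [[0.322, -0.938, 0.131], [-0.947, -0.319, 0.044], [0.0, -0.138, -0.99]]
contact_force: [-5.8, -3.1, 4.9]
grip_width: 0.0
t 10.25 shift mm [ 0.1 22.7 -3.2] turn [ 0.06 -0.01  0.01] F [-5.79 -3.11  4.91] now [ 11.1   0.9 155. ]
[-187.67610986    3.79424772   89.        ]
```

View pics/tail7.png

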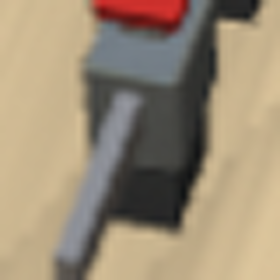

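View pics/j7.png

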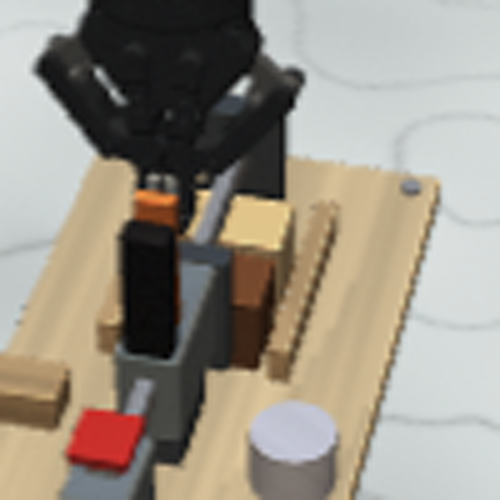

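```bash
python3 -m pendant '[[[0,37,-5.1],[0,0,0],0],[[0,37,-5.1],[0,0,0],0],[[0,37,-5.1],[0,0,0],0],[[0,37,-5.1],[0,0,0],0],[[0,37,-5.1],[0,0,0],0],[[0,37,-5.1],[0,0,0],0],[[0,37,-5.1],[0,0,0],0],[[0,37,-5.1],[0,0,0],0],[[0,37,-5.1],[0,0,0],0],[[0,37,-5.1],[0,0,0],0]]' 30
python3 m.py 8
python3 - <<'E'
from h import *
p=r.get_image("scene")
# expected tail top-end corner pixel vs travel
for d in range(0,56,5): print(d, proj(p,O+a*(-.1577-d/1000)+yc*.0037+np.array([0,0,.089])).round(2))
L=[]
for f in('s1','s4','s5','s6','s7','s8'):
    L.append(cv2.resize(cv2.imread('pics/%s.png'%f)[264:300,218:237],None,fx=7,fy=14,interpolation=2))
cv2.imwrite('pics/tails8.png',np.hstack(L))
E
```

```text
t: 11.6
tool_pos: [0.5515, -0.0901, 0.1552]
eef_rot: [[0.321, -0.938, 0.132], [-0.947, -0.318, 0.045], [-0.0, -0.139, -0.99]]
contact_force: [0.4, 0.1, -0.3]
grip_width: 0.0001
t 11.6 shift mm [  0.1 -14.8   2.3] turn [-0.  0. -0.] F [ 0.36  0.07 -0.32] now [ 48.9   0.9 155.2]
0 [[228.   278.16]]
5 [[227.37 279.78]]
10 [[226.74 281.41]]
15 [[226.11 283.04]]
20 [[225.47 284.69]]
25 [[224.83 286.35]]
30 [[224.18 288.01]]
35 [[223.53 289.69]]
40 [[222.88 291.38]]
45 [[222.22 293.08]]
50 [[221.56 294.79]]
55 [[220.89 296.51]]
```

View pics/tails8.png

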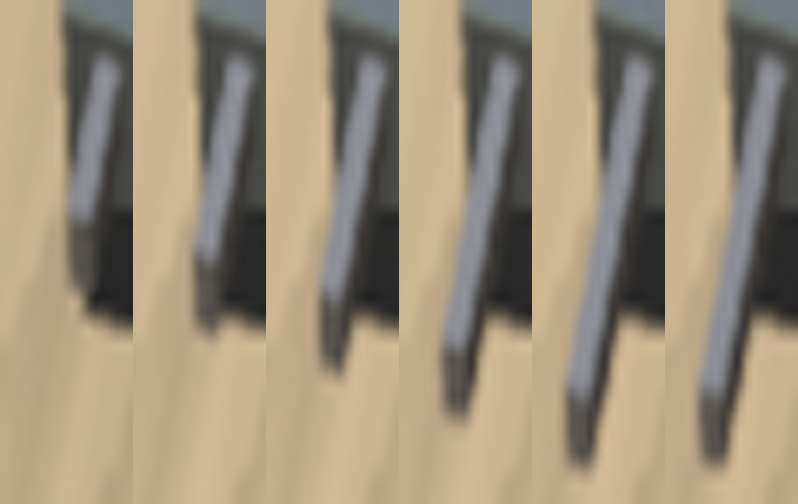

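View pics/j8.png

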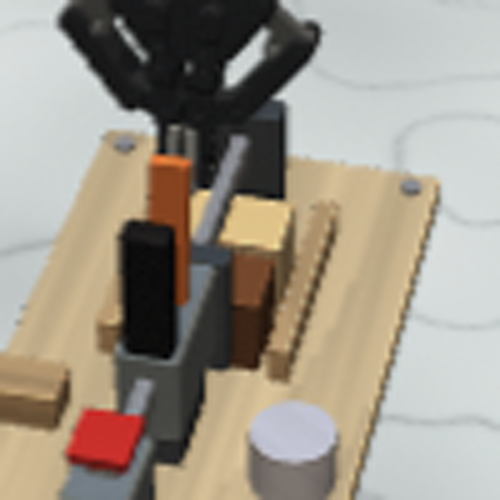

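```bash
python3 - <<'E'
from h import *
p=r.get_image("scene")
for s in range(0,14,2):
  print(s,[ (proj(p,O+a*x/1000+yc*y/1000+np.array([0,0,.064]))[0]).round(1).tolist() for x,y in((100+s,-35),(140+s,-35),(100,-35),(60,-35))])
L=[]
for f in('s1','s6','s8'):
    im=cv2.imread('pics/%s.png'%f)[195:235,250:283]; L.append(cv2.resize(im,None,fx=8,fy=14,interpolation=2))
cv2.imwrite('pics/blk8.png',np.hstack(L))
E
```

```text
0 [[270.2, 216.3], [273.4, 206.9], [270.2, 216.3], [266.7, 226.2]]
2 [[270.3, 215.8], [273.6, 206.4], [270.2, 216.3], [266.7, 226.2]]
4 [[270.5, 215.3], [273.7, 206.0], [270.2, 216.3], [266.7, 226.2]]
6 [[270.7, 214.9], [273.9, 205.5], [270.2, 216.3], [266.7, 226.2]]
8 [[270.8, 214.4], [274.1, 205.0], [270.2, 216.3], [266.7, 226.2]]
10 [[271.0, 213.9], [274.2, 204.6], [270.2, 216.3], [266.7, 226.2]]
12 [[271.2, 213.4], [274.4, 204.1], [270.2, 216.3], [266.7, 226.2]]
```

View pics/blk8.png

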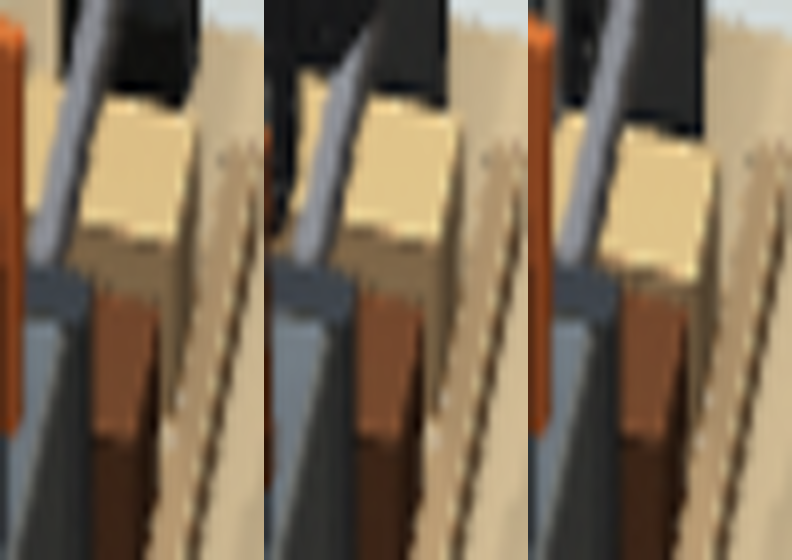

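```bash
python3 -m pendant '[[[0,-10,1.4],[0,0,0],0],[[0,-14,2],[0,0,0],0],[[0,-17,2.4],[0,0,0],0],[[0,-20,2.8],[0,0,0],0],[[0,-23,3.2],[0,0,0],0],[[0,-26,3.6],[0,0,0],0],[[0,-28,3.9],[0,0,0],0],[[0,-30,4.2],[0,0,0],0],[[0,-30,4.2],[0,0,0],0],[[0,-30,4.2],[0,0,0],0]]' 30
python3 m.py 9
python3 - <<'E'
import cv2,numpy as np
L=[]
for f in('s8','s9'):
    im=cv2.imread('pics/%s.png'%f); L.append(cv2.resize(im[195:235,250:283],None,fx=8,fy=14,interpolation=2)); L.append(cv2.resize(im[264:304,218:233],None,fx=8,fy=14,interpolation=2))
cv2.imwrite('pics/b9.png',np.hstack(L))
E
```

```text
t: 13.0
tool_pos: [0.5797, -0.0806, 0.1552]
eef_rot: [[0.321, -0.938, 0.131], [-0.947, -0.318, 0.044], [0.0, -0.138, -0.99]]
contact_force: [-6.8, -1.9, 5.9]
grip_width: -0.0002
t 13.0 shift mm [ 0.  14.8 -1.8] turn [ 0.05 -0.01 -0.02] F [-6.79 -1.9   5.91] now [ 19.1   1.  155.2]
```

View pics/b9.png

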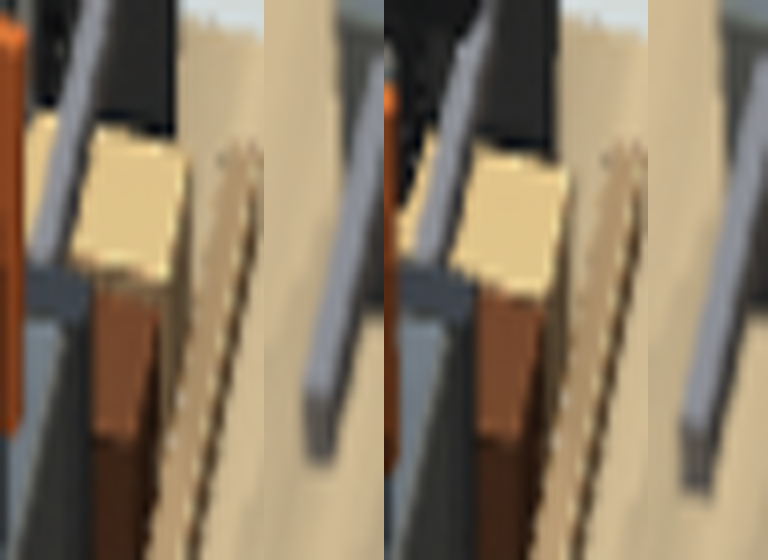

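```bash
python3 -m pendant '[[[0,-1,0.1],[0,0,0],0],[[0,-1.5,0.2],[0,0,0],0],[[0,-2,0.3],[0,0,0],0],[[0,-2.5,0.4],[0,0,0],0],[[0,-3,0.4],[0,0,0],0],[[0,-3,0.4],[0,0,0],0],[[0,-3,0.4],[0,0,0],0],[[0,-3,0.4],[0,0,0],0],[[0,-3,0.4],[0,0,0],0],[[0,-3,0.4],[0,0,0],0]]' 30
python3 m.py 10
python3 - <<'E'
import cv2,numpy as np
L=[]
for f in('s9','s10'):
    im=cv2.imread('pics/%s.png'%f); L.append(cv2.resize(im[195:235,250:283],None,fx=8,fy=14,interpolation=2)); L.append(cv2.resize(im[264:304,218:233],None,fx=8,fy=14,interpolation=2))
cv2.imwrite('pics/b10.png',np.hstack(L))
E
```

```text
t: 14.3
tool_pos: [0.5824, -0.0797, 0.1552]
eef_rot: [[0.321, -0.938, 0.131], [-0.947, -0.318, 0.044], [0.0, -0.138, -0.99]]
contact_force: [-8.6, -2.4, 5.5]
grip_width: -0.0002
t 14.3 shift mm [ 0.  17.6 -2.2] turn [ 0.07 -0.   -0.02] F [-8.61 -2.36  5.49] now [ 16.3   1.  155.2]
```

View pics/b10.png

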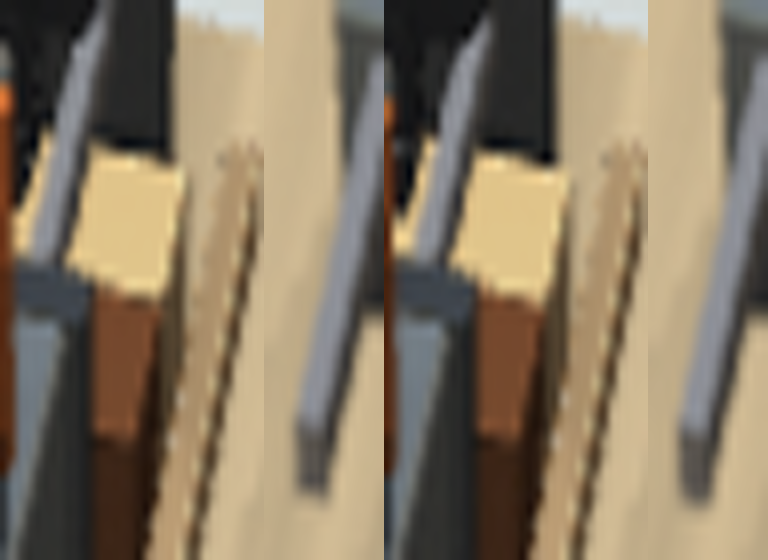

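```bash
python3 -m pendant '[[[0,-0.5,0.1],[0,0,0],0],[[0,-1,0.1],[0,0,0],0],[[0,-1.5,0.2],[0,0,0],0],[[0,-2,0.3],[0,0,0],0],[[0,-2.5,0.4],[0,0,0],0],[[0,-3,0.4],[0,0,0],0],[[0,-3,0.4],[0,0,0],0],[[0,-3,0.4],[0,0,0],0],[[0,-3,0.4],[0,0,0],0],[[0,-3,0.4],[0,0,0],0]]' 30
python3 m.py 11
python3 - <<'E'
import cv2,numpy as np
L=[]
for f in('s10','s11'):
    im=cv2.imread('pics/%s.png'%f); L.append(cv2.resize(im[195:235,250:283],None,fx=8,fy=14,interpolation=2)); L.append(cv2.resize(im[264:304,218:233],None,fx=8,fy=14,interpolation=2))
cv2.imwrite('pics/b11.png',np.hstack(L))
E
```

```text
t: 15.6
tool_pos: [0.585, -0.0788, 0.1552]
eef_rot: [[0.321, -0.938, 0.13], [-0.947, -0.318, 0.044], [0.0, -0.137, -0.991]]
contact_force: [-10.1, -2.2, 7.5]
grip_width: 0.0001
t 15.6 shift mm [ 0.  20.3 -2.7] turn [ 0.1  -0.01 -0.03] F [-10.13  -2.23   7.46] now [ 13.5   1.  155.2]
```

View pics/b11.png

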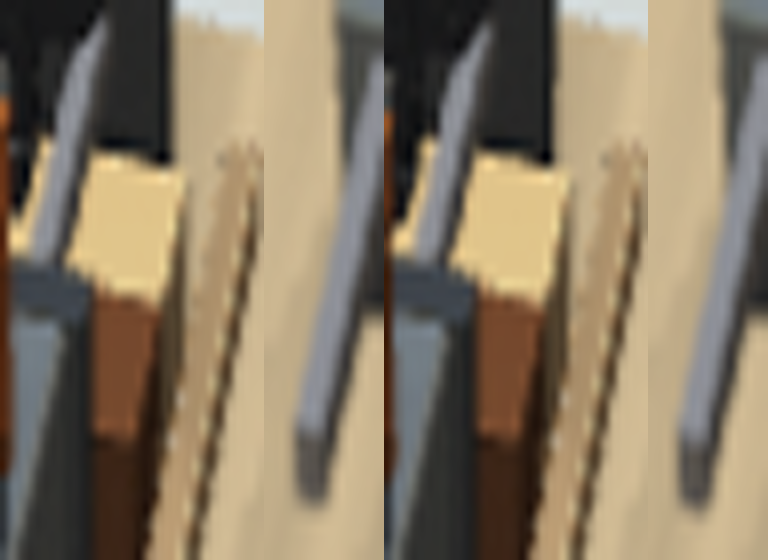

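```bash
python3 -m pendant '[[[0,-0.5,0.1],[0,0,0],0],[[0,-1,0.1],[0,0,0],0],[[0,-1.5,0.2],[0,0,0],0],[[0,-2,0.3],[0,0,0],0],[[0,-2,0.3],[0,0,0],0],[[0,-2,0.3],[0,0,0],0],[[0,-2,0.3],[0,0,0],0],[[0,-2,0.3],[0,0,0],0],[[0,-2,0.3],[0,0,0],0],[[0,-2,0.3],[0,0,0],0]]' 30
python3 m.py 12
python3 - <<'E'
from h import *
for i in range(3):
  r.get_image("top"); print(r.state()['contact_force'])
E
```

```text
t: 16.9
tool_pos: [0.5868, -0.0781, 0.1551]
eef_rot: [[0.321, -0.938, 0.13], [-0.947, -0.318, 0.044], [0.0, -0.137, -0.991]]
contact_force: [-12.0, -3.0, 8.1]
grip_width: 0.0
t 16.9 shift mm [ 0.1 22.2 -3. ] turn [ 0.11 -0.01 -0.03] F [-11.99  -3.01   8.08] now [ 11.6   0.9 155.1]
[-10.84338167  -3.20501098   7.5632928 ]
[-11.17180728  -4.51874204   8.12706456]
[-10.47664463  -4.46063766   6.66448622]
```

```bash
python3 -m pendant '[[[0,10,-1.4],[0,0,0],0],[[0,20,-2.8],[0,0,0],0],[[0,30,-4.2],[0,0,0],0],[[0,37,-5.1],[0,0,0],0],[[0,37,-5.1],[0,0,0],0],[[0,37,-5.1],[0,0,0],0],[[0,37,-5.1],[0,0,0],0],[[0,37,-5.1],[0,0,0],0],[[0,37,-5.1],[0,0,0],0],[[0,37,-5.1],[0,0,0],0]]' 30
python3 m.py 13
python3 - <<'E'
import cv2,numpy as np
L=[]
for f in('s12','s13'):
    im=cv2.imread('pics/%s.png'%f); L.append(cv2.resize(im[195:235,250:283],None,fx=8,fy=14,interpolation=2)); L.append(cv2.resize(im[264:304,218:233],None,fx=8,fy=14,interpolation=2))
cv2.imwrite('pics/b13.png',np.hstack(L))
E
```

```text
t: 18.35
tool_pos: [0.5525, -0.0898, 0.1551]
eef_rot: [[0.321, -0.938, 0.132], [-0.947, -0.318, 0.045], [-0.0, -0.139, -0.99]]
contact_force: [-0.8, -0.2, 0.7]
grip_width: 0.0001
t 18.35 shift mm [  0.1 -13.7   2. ] turn [-0.  0.  0.] F [-0.81 -0.21  0.71] now [ 47.9   0.9 155.1]
```

View pics/b13.png

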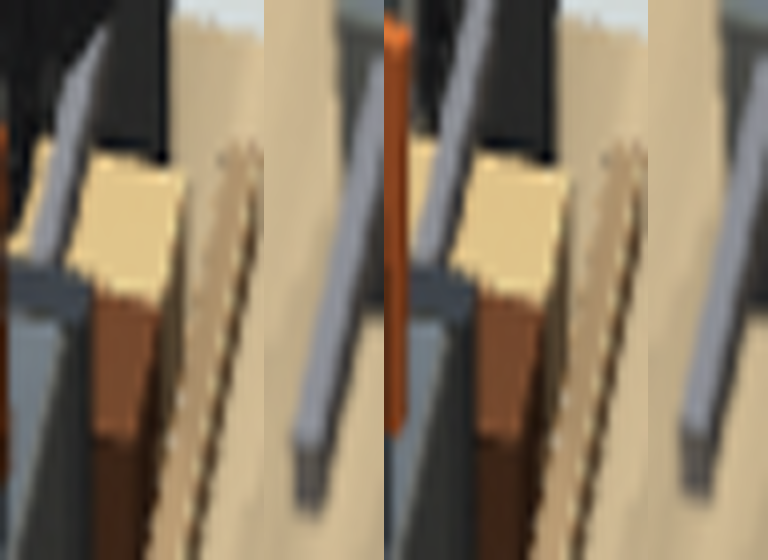

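```bash
cat > tl.py <<'E'
import sys
from h import *
p=r.get_image("scene")
D=np.arange(-8,66,0.25)
def prof(f):
    im=cv2.imread('pics/%s.png'%f).astype(np.float32)
    out=0
    for y in (-.0005,.0005,.0015):
        P=np.array([O+a*(-.1577-d/1000)+yc*(.0+y)+np.array([0,0,.089]) for d in D]); uv=proj(p,P).astype(np.float32)
        out=out+cv2.remap(im,uv[:,0].reshape(1,-1),uv[:,1].reshape(1,-1),cv2.INTER_CUBIC)[0]
    return out/3   # BGR
for f in sys.argv[1:]:
    q=prof(f); br=q[:,0]-q[:,2]   # blue-red: bar grey ~0+, wood negative
    # last crossing of top-face: luminance edge
    lum=q.mean(1); g=np.gradient(lum)
    # end top->end face: strongest negative gradient; end face->wood: br crossing
    wood=np.median(br[-12:]); k=np.where(br>wood/2)[0]; k=k[-1]; e1=D[k]+.25*(br[k]-wood/2)/(br[k]-br[k+1])
    j=np.argmin(np.where((D>e1-40)&(D<e1),g,0)); w=slice(max(j-10,0),j+11); gg=np.clip(-g[w],0,None); e2=(gg*D[w]).sum()/gg.sum()
    print(f,'end/wood %.2f  top edge %.2f'%(e1,e2))
E
python3 tl.py s1 s4 s5 s6 s7 s8 s9 s10 s11 s12 s13
```

```text
s1 end/wood 13.58  top edge 2.46
s4 end/wood 22.68  top edge 11.04
s5 end/wood 30.81  top edge 19.97
s6 end/wood 41.18  top edge 30.33
s7 end/wood 51.64  top edge 40.73
s8 end/wood 50.60  top edge 40.26
s9 end/wood 58.33  top edge 46.92
s10 end/wood 58.58  top edge 47.72
s11 end/wood 59.98  top edge 49.55
s12 end/wood 60.79  top edge 50.50
s13 end/wood 58.30  top edge 47.46
```

```bash
python3 -m pendant '[[[0,-8,1.1],[0,0,0],0],[[0,-12,1.7],[0,0,0],0],[[0,-15,2.1],[0,0,0],0],[[0,-17,2.4],[0,0,0],0],[[0,-19,2.7],[0,0,0],0],[[0,-21,2.9],[0,0,0],0],[[0,-22,3.1],[0,0,0],0],[[0,-22,3.1],[0,0,0],0],[[0,-22,3.1],[0,0,0],0],[[0,-22,3.1],[0,0,0],0]]' 30
python3 m.py 14; python3 tl.py s13 s14
```

```text
t: 19.7
tool_pos: [0.5726, -0.083, 0.1551]
eef_rot: [[0.321, -0.938, 0.13], [-0.947, -0.318, 0.044], [0.0, -0.138, -0.99]]
contact_force: [-10.6, -2.7, 7.3]
grip_width: 0.0001
t 19.7 shift mm [ 0.1  7.3 -0.9] turn [ 0.09 -0.01 -0.03] F [-10.59  -2.71   7.34] now [ 26.7   0.9 155.1]
s13 end/wood 58.30  top edge 47.46
s14 end/wood 60.00  top edge 50.06
```

```bash
python3 -m pendant '[[[0,-0.3,0],[0,0,0],0],[[0,-0.6,0.1],[0,0,0],0],[[0,-0.9,0.1],[0,0,0],0],[[0,-1.2,0.2],[0,0,0],0],[[0,-1.5,0.2],[0,0,0],0],[[0,-1.5,0.2],[0,0,0],0],[[0,-1.5,0.2],[0,0,0],0],[[0,-1.5,0.2],[0,0,0],0],[[0,-1.5,0.2],[0,0,0],0],[[0,-1.5,0.2],[0,0,0],0]]' 30
python3 m.py 15; python3 tl.py s14 s15
python3 - <<'E'
from h import *
for i in range(3):
  shot("wrist","wz%d.png"%i); print(r.state()['contact_force'].round(1))
E
```

```text
t: 21.05
tool_pos: [0.5739, -0.0825, 0.1551]
eef_rot: [[0.321, -0.938, 0.13], [-0.947, -0.318, 0.044], [0.0, -0.137, -0.991]]
contact_force: [-11.0, -2.5, 9.2]
grip_width: -0.0002
t 21.05 shift mm [ 0.   8.7 -1.1] turn [ 0.1  -0.01 -0.03] F [-11.    -2.48   9.2 ] now [ 25.2   1.  155.1]
s14 end/wood 60.00  top edge 50.06
s15 end/wood 60.78  top edge 50.27
[-11.8  -3.4   7. ]
[-11.3  -3.4   8.1]
[-11.3  -3.    8. ]
```

```bash
python3 -m pendant '[[[0,-0.3,0],[0,0,0],0],[[0,-0.6,0.1],[0,0,0],0],[[0,-0.9,0.1],[0,0,0],0],[[0,-1.2,0.2],[0,0,0],0],[[0,-1.2,0.2],[0,0,0],0],[[0,-1.2,0.2],[0,0,0],0],[[0,-1.2,0.2],[0,0,0],0],[[0,-1.2,0.2],[0,0,0],0],[[0,-1.2,0.2],[0,0,0],0],[[0,-1.2,0.2],[0,0,0],0]]' 30
python3 m.py 16; python3 tl.py s14 s15 s16
python3 - <<'E'
from h import *
for i in range(4):
  shot("scene","sz%d.png"%i); print(r.state()['contact_force'].round(1))
E
python3 tl.py sz0 sz1 sz2
```

```text
t: 22.55
tool_pos: [0.5751, -0.0821, 0.1551]
eef_rot: [[0.321, -0.938, 0.13], [-0.947, -0.318, 0.044], [0.0, -0.137, -0.991]]
contact_force: [-12.0, -3.9, 9.4]
grip_width: 0.0004
t 22.55 shift mm [ 0.   9.9 -1.2] turn [ 0.1  -0.01 -0.03] F [-12.    -3.86   9.38] now [ 24.    1.  155.1]
s14 end/wood 60.00  top edge 50.06
s15 end/wood 60.78  top edge 50.27
s16 end/wood 60.92  top edge 50.48
[-11.6  -3.6   9.8]
[-11.9  -4.2  10.4]
[-11.9  -3.4   9.3]
[-12.9  -3.6   8.7]
sz0 end/wood 60.96  top edge 50.46
sz1 end/wood 60.96  top edge 50.52
sz2 end/wood 60.77  top edge 50.48
```

```bash
python3 -m pendant '[[[0,10,-1.4],[0,0,0],0],[[0,20,-2.8],[0,0,0],0],[[0,24,-3.4],[0,0,0],0],[[0,24,-3.4],[0,0,0],0],[[0,24,-3.4],[0,0,0],0],[[0,24,-3.4],[0,0,0],0],[[0,24,-3.4],[0,0,0],0],[[0,24,-3.4],[0,0,0],0],[[0,24,-3.4],[0,0,0],0],[[0,24,-3.4],[0,0,0],0]]' 30
python3 m.py 17; python3 tl.py s13 s16 s17; python3 - <<'E'
import cv2,numpy as np
L=[]
for f in('s13','s16','s17'):
    im=cv2.imread('pics/%s.png'%f); L.append(cv2.resize(im[264:304,218:233],None,fx=8,fy=14,interpolation=2))
cv2.imwrite('pics/b17.png',np.hstack(L+[cv2.resize(im[195:235,250:283],None,fx=8,fy=14,interpolation=2)]))
E
```

```text
t: 24.15
tool_pos: [0.5531, -0.0896, 0.1551]
eef_rot: [[0.321, -0.938, 0.132], [-0.947, -0.318, 0.045], [-0.0, -0.139, -0.99]]
contact_force: [1.0, 0.1, -0.2]
grip_width: -0.0002
t 24.15 shift mm [  0.1 -13.    1.9] turn [-0.  0. -0.] F [ 1.04  0.1  -0.17] now [ 47.2   0.9 155.1]
s13 end/wood 58.30  top edge 47.46
s16 end/wood 60.92  top edge 50.48
s17 end/wood 60.78  top edge 50.29
```

View pics/b17.png

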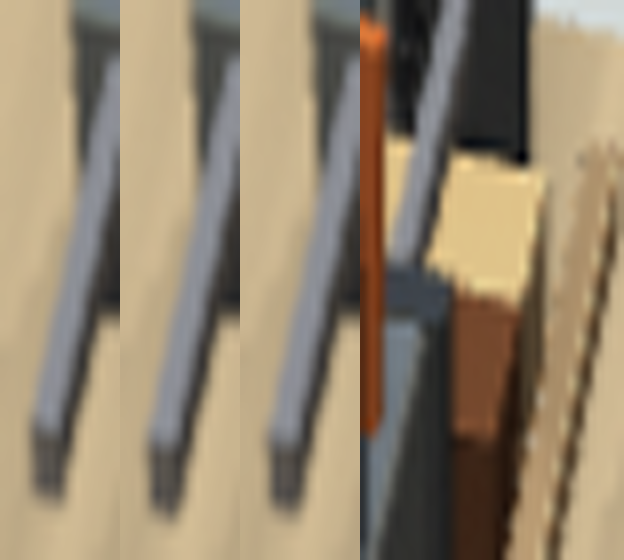

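```bash
python3 - <<'E'
from h import *
plan(.0472,.001,.225,8)
plan(-.100,.001,.225,0)
plan(-.100,.001,.140,0)
E
```

```text
t 24.25 shift mm [  0.   -9.7 -69.2] turn [-0.01  0.   -0.  ] F [0.43 0.54 0.09] now [ 47.2   1.  155.1]
t 24.25 shift mm [   0.  -155.5  -48.7] turn [-8.01  0.   -0.  ] F [0.43 0.54 0.09] now [ 47.2   1.  155.1]
t 24.25 shift mm [   0.  -143.6   35.5] turn [-8.01  0.   -0.  ] F [0.43 0.54 0.09] now [ 47.2   1.  155.1]
```

```bash
python3 -m pendant '[[[0,-5,-35],[0,0,0],0],[[0,-9.7,-69.2],[0,0,0],0],[[0,-9.7,-69.2],[0,0,0],0],[[0,-58,-62],[0,0,0],0],[[0,-108,-55],[-4,0,0],0],[[0,-155.5,-48.7],[-8,0,0],0],[[0,-155.5,-48.7],[-8,0,0],0],[[0,-155.5,-48.7],[-8,0,0],0],[[0,-155.5,-48.7],[-8,0,0],0],[[0,-155.5,-48.7],[-8,0,0],0]]' 30
python3 - <<'E'
from h import *
plan(-.100,.001,.132,0)
w=shot("wrist","w18.png"); p=shot("scene","s18.png")
cv2.imwrite('pics/s18c.png',cv2.resize(p["frame"][140:340,160:340,::-1],None,fx=2.9,fy=2.9,interpolation=2))
shot("top","t18.png")
E
python3 tl.py s16 s18
```

```text
t: 25.5
tool_pos: [0.6919, -0.0427, 0.2256]
eef_rot: [[0.321, -0.947, 0.001], [-0.947, -0.321, 0.0], [0.0, -0.001, -1.0]]
contact_force: [-0.3, 0.9, 0.8]
grip_width: 0.0001
t 25.5 shift mm [-0.2 -0.6 93.6] turn [-0.05 -0.01 -0.04] F [-0.33  0.94  0.75] now [-99.3   1.2 225.6]
s16 end/wood 60.92  top edge 50.48
s18 end/wood 60.87  top edge 50.29
```

View pics/w18.png

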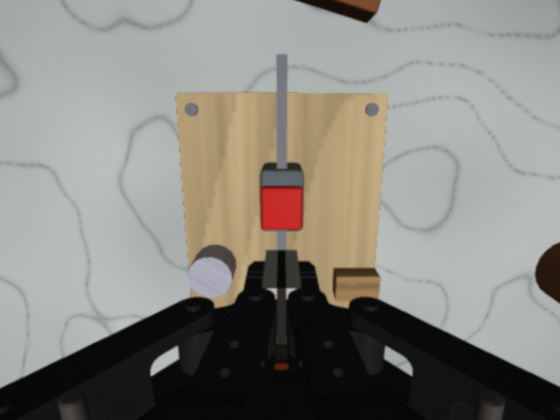

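View pics/s18c.png

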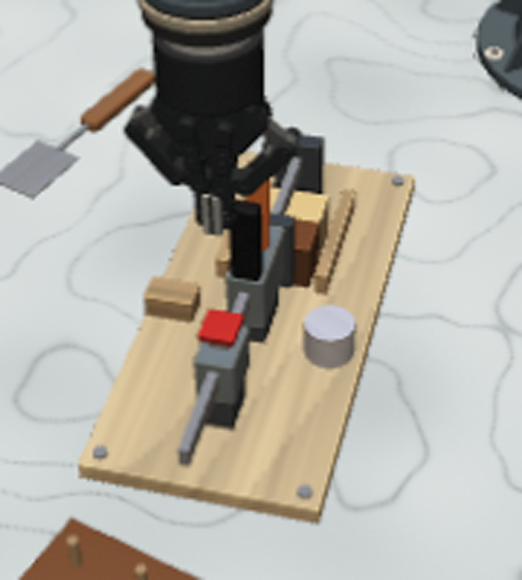

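```bash
python3 - <<'E'
from h import *
w=r.get_image("wrist"); 
for n,uv in [('tab near',(282,230)),('tab far',(282,187)),('L',(262,208)),('R',(302,208))]: print(n,clampc(atz(w,uv,.118)).round(1))
s=r.state();P=np.array(s['tool_pos']);print(proj(w,[P[0],P[1],.118]))
E
```

```text
tab near [-83.1   1.3 118. ]
tab far [-115.1    1.3  118. ]
L [-99.8 -13.  118. ]
R [-99.8  15.6 118. ]
[[281.66705769 207.99187916]]
```

```bash
python3 -m pendant '[[[0,0,45],[0,0,0],0],[[0,0,85],[0,0,0],0],[[0,0,92],[0,0,0],0],[[0,0,95],[0,0,0],0],[[0,0,98],[0,0,0],0],[[0,0,100],[0,0,0],0],[[0,0,102],[0,0,0],0],[[0,0,104],[0,0,0],0],[[0,0,105],[0,0,0],0],[[0,0,105],[0,0,0],0]]' 30
python3 m.py 19; python3 tl.py s18 s19
```

```text
t: 27.0
tool_pos: [0.6927, -0.0422, 0.1201]
eef_rot: [[0.321, -0.947, 0.0], [-0.947, -0.321, 0.0], [0.0, -0.0, -1.0]]
contact_force: [2.1, -0.3, 2.5]
grip_width: -0.0001
t 27.0 shift mm [  0.  134.2 -34.9] turn [ 7.97 -0.01  0.  ] F [ 2.11 -0.32  2.53] now [-100.2    1.   120.1]
s18 end/wood 60.87  top edge 50.29
s19 end/wood 20.03  top edge 8.74
```

View pics/s19.png

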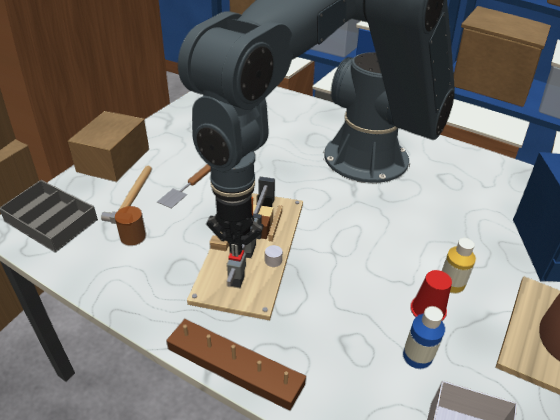

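```bash
python3 -m pendant '[[[0,0,0.5],[0,0,0],0],[[0,0,0.5],[0,0,0],0],[[0,0,0.5],[0,0,0],0],[[0,0,0.5],[0,0,0],0],[[0,0,0.5],[0,0,0],0],[[0,0,0.5],[0,0,0],0],[[0,0,0.5],[0,0,0],0],[[0,0,0.5],[0,0,0],0],[[0,0,0.5],[0,0,0],0],[[0,0,0.5],[0,0,0],0]]' 30
python3 m.py 20; python3 tl.py s1 s19 s20
```

```text
t: 28.35
tool_pos: [0.6925, -0.0423, 0.1195]
eef_rot: [[0.321, -0.947, 0.0], [-0.947, -0.321, 0.0], [-0.0, -0.0, -1.0]]
contact_force: [2.8, 0.4, 2.2]
grip_width: 0.0001
t 28.35 shift mm [  0.  134.  -35.5] turn [ 7.99  0.   -0.  ] F [2.78 0.43 2.21] now [-100.     1.   119.5]
s1 end/wood 13.58  top edge 2.46
s19 end/wood 20.03  top edge 8.74
s20 end/wood 13.60  top edge 2.47
```

```bash
python3 -m pendant '[[[0,0,-10],[0,0,0],0],[[0,0,-50],[0,0,0],0],[[0,0,-110],[0,0,0],0],[[0,0,-130],[0,0,0],0],[[0,0,-130],[0,0,0],0],[[0,0,-130],[0,0,0],0],[[0,0,-130],[0,0,0],0],[[0,0,-130],[0,0,0],0],[[0,0,-130],[0,0,0],0],[[0,0,-130],[0,0,0],0]]' 30
python3 m.py 21; python3 tl.py s1 s20 s21;  python3 - <<'E'
import cv2,numpy as np
L=[]
for f in('s1','s21'):
    im=cv2.imread('pics/%s.png'%f)
    L.append(cv2.resize(im[170:300,200:310],None,fx=3.6,fy=4.5,interpolation=2))
cv2.imwrite('pics/b21.png',np.hstack(L))
E
```

```text
t: 29.7
tool_pos: [0.6925, -0.0422, 0.2494]
eef_rot: [[0.321, -0.947, -0.0], [-0.947, -0.321, 0.0], [-0.0, 0.0, -1.0]]
contact_force: [-0.9, 0.0, 0.2]
grip_width: -0.0001
t 29.7 shift mm [1.00e-01 1.34e+02 9.44e+01] turn [8. 0. 0.] F [-0.89  0.    0.23] now [-100.     0.9  249.4]
s1 end/wood 13.58  top edge 2.46
s20 end/wood 13.60  top edge 2.47
s21 end/wood 13.82  top edge 2.48
```

View pics/b21.png

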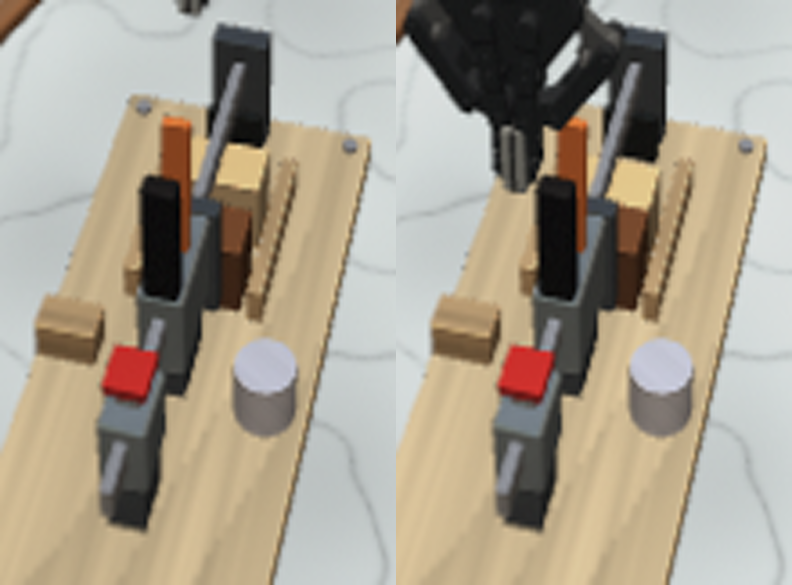

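```bash
python3 -m pendant '[[[0,50,0],[0,0,0],0],[[0,100,0],[0,0,0],0],[[0,150,0],[0,0,0],0],[[0,200,0],[0,0,0],0],[[0,240,0],[0,0,0],0],[[0,250,0],[0,0,0],0],[[0,250,0],[0,0,0],0],[[0,250,0],[0,0,0],0],[[0,250,0],[0,0,0],0],[[0,250,0],[0,0,0],0]]' 30
python3 - <<'E'
from h import *
shot("wrist","w22.png"); print(r.state()['t'])
E
```

```text
t: 31.05
tool_pos: [0.4562, -0.1224, 0.2492]
eef_rot: [[0.322, -0.947, -0.0], [-0.947, -0.322, 0.0], [-0.0, 0.0, -1.0]]
contact_force: [0.1, -0.1, -0.4]
grip_width: -0.0002
31.1
```

View pics/w22.png

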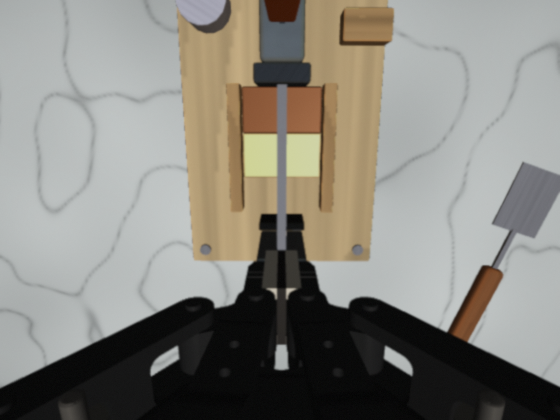

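The wrist picture shows the beech block flush against the brown block, with no gap along the seam at row 133. The pad is back at about row 220, clear of the block. I'm handing the job in.

```bash
python3 -c "
from plant import r
print(r.finish_job())"
```

```text
the job is handed in; nothing more can be done
None
```

The block is home against the brown block, the clamp gripped it snugly with the hand off, and the jaw has been released fully open. I handed the job in at about 31 s of the 64 s allowed.

- **Pumping:** I pushed the trigger with the shut fingertips, four full strokes and then a gradual fifth. After the fifth, at about 11.6 N, the bar slipped back about 3 mm, so the snug click had not been reached. A sixth stroke went to about 12.5 N.
- **Snug grip:** With the hand off, the bar stayed put, about 3 mm further on than the click before. I take this to be the 49 mm click. The scene camera read 47.8 mm of travel, so I settled it from the trigger force, the seam width and the click count.
- **Release:** I pressed the red tab about 6.5 mm by fingertip position and held it down until the jaw was open. The bar came back to its starting position. I lifted off and the tab looked up again.
- **Last checks:** The wrist camera showed no gap at the seam and the pad clear of the block. In the last scene and wrist pictures, the tin and offcut were where they started. I did not measure the other bystanders again; the arm went nowhere near them.
- **Disagreement:** While holding the tab down I felt an unexplained sideways force of about 2.8 N. It was gone once I lifted.

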